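# Turn the bender's die round and dock its tray

### The job

The die for the bar bender is under the stack: lift the steel top tray off the blue tray by its wooden handle and, keeping it level, set it down (not dropped) in the middle of the plywood board. Then take the die out of the blue tray, turn it end for end and seat it fully back in its pocket with its red nose at the tray's red-painted side. Finally slide the blue tray along the table, never lifting it, straight between the bender's guide rails until it is fully home against the green stop, and let go; leave the top tray on its board and the tub, can, bottle, hammer and steel bar where they are.

Things in the scene. Friction and masses are not known exactly. Their poses are not given: they have to be found in the camera images.
- top_handle (a point): centre of the top tray's wooden handle: a straight bar 18 mm wide (y), 16 mm high, along the tray's length (x) between two end posts, open beneath for 60 mm. Grip it across its width from above, near the middle. This point is 92 mm above the tray's underside. z up; either way round is the same.
- top_tray: bare-steel tray, 190 (x) x 150 x 40 mm, with hooks and bolts fixed in it, on a foot 175 x 135 mm, 6 mm high; about 0.5 kg. Origin: centre of the foot's underside. At the start its foot is nested 6 mm deep, about 3 mm clear all round, in the blue tray's rim; lift straight up.
- lower_tray: blue open steel tray, 190 mm long (x), 150 mm wide (y), walls 50 mm high and 4 mm thick, floor 4 mm thick, about 0.55 kg, loose on the table. Origin: centre of its underside; x points towards the bender, z up; the side wall at y = -75 mm is painted red in its middle. At the start its centre is at x = -200 to -180 mm of the dock, within 8 mm of the centre line and turned by at most 0.08 rad.
- pocket (a point): centre of the die's pocket, on the blue tray's floor, 4 mm above its underside. The pocket is 118 mm long (across the tray, y), 34 mm wide (x), between steel strips 16 mm high; the side strips, 8 mm thick, are missing over y = -30 to +30 mm so that fingers can straddle the die down to the floor. From the die's sides to the tray's end walls is 78 mm.
- push_face (a point): middle of the outside of the blue tray's end wall away from the bender, 25 mm above the table: push here with the fingers to dock the tray. The tray with the die takes roughly 3 to 10 N to slide.
- die_center (a point): centre (half-way up and along) of the die: aluminium bar 110 mm long (x), 26 mm wide (y), 36 mm high, about 0.28 kg, one end square and bare, the other rounded and red. x points to the red nose, z up. At the start it lies in the pocket under the top tray, nose away from the red side. Seated, this point is 22 mm above the tray's underside. Grip across its width at the middle.
- die_nose (a point): tip of the die's red rounded nose, half-way up: 55 mm from the die's centre along its x axis.
- dock: dock of the green bar bender, fixed to the table. Origin: on the table, where the centre of the fully docked blue tray lies; x points into the bender, the way the tray slides. Two steel guide rails, 26 mm high, 156 mm apart inside, from x = -30 to +95 mm, flare outwards to about 200 mm apart at x = -78 mm.
- stop (a point): middle of the face of the green stop that the docked tray's end wall lies against: x = +95 mm from the dock's origin. The stop is 45 mm high. The docked tray's other end wall then lies at x = -95 mm.
- board: plywood board, fixed flat on the table, 240 mm (x) by 230 mm (y), 9 mm thick. Origin: centre of its underside; z up. The top tray may stand on it any way round.
- tub: white open plastic tub, 90 mm across, 75 mm high; a bystander, to be left alone. Origin: its underside.
- oil: green bottle with a red cap, 190 mm high; a bystander, to be left alone. Origin: its underside.
- hammer: hammer lying on the table; a bystander, to be left alone. Origin: its underside.
- can: yellow can, 72 mm across, 90 mm high; a bystander, to be left alone. Origin: its underside.
- bar_stock: dark steel round bar, 22 mm thick, 160 mm long, lying on the table; a bystander, to be left alone. Origin: its underside.
Things that resemble listed ones, but are neither listed nor needed, are in the scene too. What is shaped like the top_tray but yellow is not meant.

How it is judged:
By the outcome, as a careful person would: the job done as asked, in the order asked, and still so for the second after the job is handed in, with the robot touching nothing.
It also fails if it takes over 72 s, if anything falls off the work surface, if the arm or the gripper's body presses on something with over 40 N, if the wrist force passes 120 N, or if a joint passes its speed limit or range.

### The arm

A 6-joint arm with a two-finger parallel gripper is mounted at the origin on the work surface. World frame = base frame: x ahead of the robot, y to its left, z up, the work surface at z = 0. Lengths are in mm, angles in rad, forces in N, time in s.
With the tool pointing down it reaches from about 275 to 750 mm from the base axis. Payload 10.2 kg.
Tool frame: the origin (TCP) lies where the fingers leave the gripper's body, on its centre line; the fingertips stand 73 mm ahead of it and the grasp point (between the pads) lies 54 mm ahead of it; z points along the fingers, y is the line along which they close (so a half turn about z gives the same grasp; the last joint's range is limited). The gripper opens to 85 mm and grips with 20 to 120 N. Pads are 22 mm wide; open, the fingers measure 114 mm over their backs; the gripper's body (76 mm by 85 mm) begins 54 mm behind the grasp point. The pads swing forward as they close: fully open they stand 13 mm farther back than shut.
Start: joints at [-1.468, 0.313, 1.498, -0, 1.331, -0.223], TCP at [168.022, -497.393, 303.894] pointing down, gripper open.
Joint ranges: [-2.94, 2.94], [-0.97, 2.17], [0.19, 2.56], [-1.23, 4.37], [0.02, 3.11], [-2.88, 2.88]. Speed limits (rad/s): [2.39, 2.39, 3.01, 3.14, 3.14, 3.14].

### API

Orientations are given as a unit quaternion [w, x, y, z].
In Python, from rig import ctrl gives the robot as it stands.
- The arm moves only by the shell command python3 -m creep 'ROWS' [OPENING] [FORCE]. ROWS is JSON, a list that holds one entry, the list of rows, each a list of 6 numbers: the shift along the world's x, y, z in units of 25 mm (1.0 is 25 mm), then the turn, a rotation vector about the world's x, y, z in units of 5 degrees (1.0 is 5 degrees). In form: [[[x, y, z, ax, ay, az], ...]]. A call has 1 to 20 rows; each row is the pose to reach, as a shift and turn from the pose commanded when the call began; what a row does not reach only later rows make up. A row lasts 1/12 s, in which the tool goes at most 41.7 mm and 7.16 degrees, less where a joint would pass 70% of its speed; a pose out of reach is approached as far as the arm can. A call with a gripper value outside its range is refused whole. OPENING is the finger opening in mm, from 0 to 85.4, set as the call begins (- or left out, the last holds). The fingers move at their own pace and stop on an object; FORCE is the grip in N (left out, the last holds). Time passes only in rows, so rows that repeat a pose let the fingers close. It gives the time, the measured TCP pose, the force, the opening and the grip force at its end, in the units of the state.
- ctrl.sense(): the state, without advancing time (a new reading comes with each control period).
- ctrl.capture(name): name is "scene" or "side" or "wrist"; returns a dict with "image" (420x560x3 uint8, red, green, blue), "fx", "fy", "cx", "cy" (pixels), "R" (3x3) and "t" (3): a world point X has camera coordinates R X + t. Camera axes: x right, y down, z forward; pixel columns grow to the right and rows downward; lengths in mm; the calibration is good to about 2 mm. The wrist camera is an equidistant fisheye: a pixel r from the principal point sees the ray r / f radians off the axis. A picture is of the moment at which its call begins. There is no depth.
- ctrl.finish_job(): hands the job in; it is judged then, once.
The state is a dict: "time_s": time; "joints": joint angles; "dq": joint speeds; "tau": joint torques, N m; "eef_pos": TCP position; "ee_rot": TCP orientation; "force": force on the tool from outside, world axes, zero at the start; "wrist_torque": the same for the moment, N m; "grip_width": opening from 0.0 (shut) to 1.0 (fully open); "grip_force": force on a finger pad.
Only numpy, scipy, OpenCV 4.12 (cv2) and the standard library are available. Lean on these libraries where they do the work, as an engineer would, in place of code of your own. Each camera call takes 0.05 s, during which the arm holds its last target. There are 200 camera calls.

## Working session

There is one attempt and no reset: what is moved stays moved. The work goes in short steps, Python scripts to look and compute and a shell command to move; the robot and the scene stay as the last step left them, time stands still between calls to the robot, and variables do not carry over. Pictures are saved under pics/ and viewed, at most 10 in all, crops included, and the job is handed in when it is done.

```bash
mkdir -p pics
cat > h.py <<'E'
import numpy as np, cv2
from rig import ctrl
def cap(n,f=None):
    c=ctrl.capture(n)
    if f: cv2.imwrite('pics/'+f,np.ascontiguousarray(c['image'][:,:,::-1]))
    return c
def ray(c,u,v):
    R=np.array(c['R']);t=np.array(c['t']);x=(u-c['cx'])/c['fx'];y=(v-c['cy'])/c['fy']
    if c.get('fish'):
        r=np.hypot(x,y);d=np.array([x/r*np.sin(r),y/r*np.sin(r),np.cos(r)]) if r>1e-9 else np.array([0,0,1.])
    else: d=np.array([x,y,1.])
    return -R.T@t, R.T@d
def onz(c,u,v,z):
    o,d=ray(c,u,v); return np.round(o+d*(z-o[2])/d[2],1)
def proj(c,X):
    p=np.array(c['R'])@np.array(X)+np.array(c['t'])
    if c.get('fish'):
        r=np.hypot(p[0],p[1]);th=np.arctan2(r,p[2]);return c['cx']+c['fx']*th*p[0]/r,c['cy']+c['fy']*th*p[1]/r
    return c['cx']+c['fx']*p[0]/p[2],c['cy']+c['fy']*p[1]/p[2]
E
python3 - <<'E'
from h import *
for n in('scene','side','wrist'):
    c=cap(n,n+'0.png');print(n,c['fx'],np.round(-np.array(c['R']).T@c['t']),np.round(c['R'],2).tolist())
a=cv2.imread('pics/scene0.png');b=cv2.imread('pics/side0.png');
s=ctrl.sense();print(s)
E
```

```text
scene 389.5852047529136 [1047.  117.  704.] [[-0.19, 0.98, 0.0], [0.69, 0.14, -0.71], [-0.7, -0.13, -0.71]]
side 503.60280550765395 [ 262. 1066.  740.] [[-0.97, -0.23, 0.01], [-0.12, 0.49, -0.86], [0.19, -0.84, -0.51]]
wrist 325.19226210127806 [ 240. -473.  373.] [[0.32, -0.95, -0.0], [-0.9, -0.31, 0.3], [-0.28, -0.09, -0.95]]
{'time_s': 0.15, 'joints': array([-1.46842087e+00,  3.13317116e-01,  1.49821379e+00, -1.51161589e-05,
        1.33100313e+00, -2.23407914e-01]), 'dq': array([-0.00196979, -0.00134629, -0.00222189, -0.00020758,  0.0016508 ,
       -0.00061991]), 'tau': array([ 2.31545906e-03, -4.12366748e+01, -2.59795600e+01, -1.42624972e-04,
        3.22844542e-03,  1.42113453e-05]), 'eef_pos': array([ 167.99709649, -497.27798772,  303.48710069]), 'ee_rot': array([-4.70273086e-04,  9.86762057e-01,  1.62174045e-01,  2.11395073e-05]), 'force': array([-0.23210832,  0.1401045 , -0.16990463]), 'wrist_torque': array([-0.01846335, -0.01784136,  0.0064724 ]), 'grip_force': 0.0, 'grip_width': 1.001660896267059}
```

View pics/scene0.png

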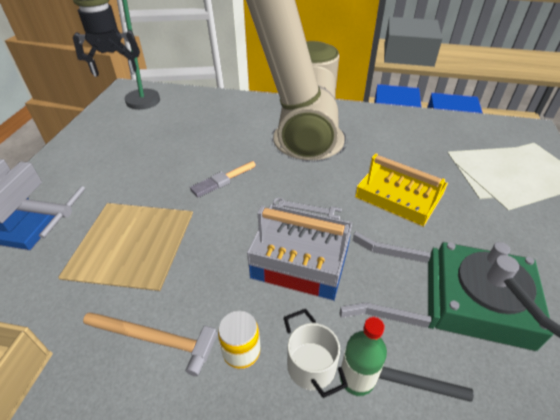

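View pics/side0.png

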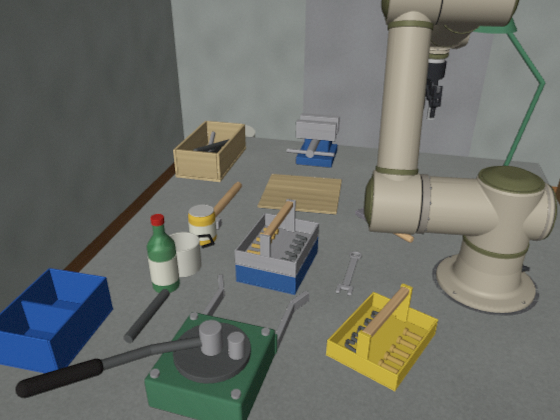

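The scene view shows the stack at about (300,250) with its red wall facing the camera. The board is at (130,245), and the bender, to the right, has its rails ending near (345,308) and (353,237). The side view shows the stack's handle at about (280,220) and the board at (302,192). Next I measure these.

```bash
cat > m.py <<'E'
from h import *
S=cap('scene');D=cap('side')
def hsv(c):return cv2.cvtColor(c['image'],cv2.COLOR_RGB2HSV)
def comp(c,lo,hi,box,k=0):
    m=cv2.inRange(hsv(c),lo,hi);z=np.zeros_like(m);x0,y0,x1,y1=box;z[y0:y1,x0:x1]=m[y0:y1,x0:x1]
    if k: z=cv2.morphologyEx(z,cv2.MORPH_OPEN,np.ones((k,k)))
    n,l,s,_=cv2.connectedComponentsWithStats(z)
    i=1+np.argmax(s[1:,4]);return np.argwhere(l==i)[:,::-1]
def quad(p):
    h=cv2.convexHull(p.astype(np.int32));
    for e in np.arange(2,25,.5):
        q=cv2.approxPolyDP(h,e,True)
        if len(q)<=4:return q[:,0]
W=((8,60,90),(22,255,255))
def ends(p):
    c=p.mean(0);d=np.linalg.svd(p-c,full_matrices=False)[2][0];s=(p-c)@d;return c,c+d*np.percentile(s,2),c+d*np.percentile(s,98)
hs=ends(comp(S,*W,(245,200,350,240)));hd=ends(comp(D,*W,(265,195,300,245)))
o,d=ray(S,*hs[0]);o2,d2=ray(D,*hd[0]);A=np.array([d,-d2]).T;k=np.linalg.lstsq(A,o2-o,rcond=None)[0]
print('tri',(o+d*k[0]).round(1),(o2+d2*k[1]).round(1))
for n,c,q in(('S',S,hs),('D',D,hd)):print(n,[p.round(0).tolist() for p in q],[onz(c,*p,140) for p in q])
for n,c,b in(('S',S,(55,195,200,295)),('D',D,(250,170,350,215))):
    q=quad(comp(c,(10,40,60),(28,255,255),b,3));print('board',n,q.tolist(),[onz(c,*p,9)[:2].tolist() for p in q])
q=comp(S,(105,120,60),(125,255,255),(240,250,350,300));print('blueS',q.min(0),q.max(0))
q=comp(S,(65,80,20),(90,255,255),(420,230,560,350));q=quad(q);print('bender',q.tolist(),[onz(S,*p,45)[:2].tolist() for p in q])
E
python3 m.py
python3 - <<'E'
import cv2
a=cv2.imread('pics/scene0.png')[195:345,240:460]
cv2.imwrite('pics/z1.png',cv2.resize(a,(792,540),interpolation=cv2.INTER_CUBIC))
E
```

```text
tri [508.   57.4 149.3] [499.5  50.2 158.4]
S [[304.0, 221.0], [265.0, 212.0], [342.0, 230.0]] [array([499. ,  56.4, 140. ]), array([489.1, -26.9, 140. ]), array([508.3, 133.7, 140. ])]
D [[279.0, 210.0], [288.0, 192.0], [268.0, 234.0]] [array([507. ,  18.2, 140. ]), array([507. , -77.8, 140. ]), array([506.9, 132.3, 140. ])]
board S [[192, 211], [160, 290], [59, 279], [107, 203]] [[390.9, -242.8], [631.5, -225.1], [646.6, -450.9], [405.1, -470.0]]
board D [[341, 180], [336, 213], [258, 207], [271, 174]] [[407.4, -458.8], [393.3, -232.1], [626.7, -212.8], [645.6, -448.4]]
blueS [319 284] [337 299]
bender [[552, 334], [430, 327], [433, 249], [484, 250]] [[606.0, 539.6], [634.2, 319.5], [436.9, 340.2], [418.2, 450.7]]
```

View pics/z1.png

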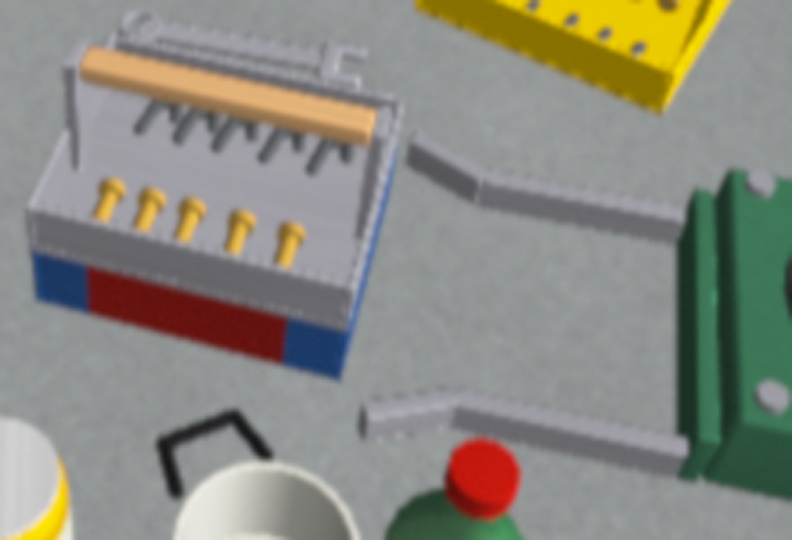

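The zoom shows the handle from (82,65) to (375,125), the flared rails at (410,150)-(685,225) and (365,410)-(685,450), and the stop face near column 690. The board's centre is about (518,-343) and the handle's about (500,57), with the tray turned about -0.12 rad from +y. I move above the handle for a closer look.

```bash
python3 -m creep '[[[0.7,1.2,0.3,0,0,0.7],[2.1,3.5,0.3,0,0,2],[13.3,22.1,0.3,0,0,12.9],[13.3,22.1,0.3,0,0,12.9],[13.3,22.1,0.3,0,0,12.9],[13.3,22.1,0.3,0,0,12.9],[13.3,22.1,0.3,0,0,12.9],[13.3,22.1,0.3,0,0,12.9],[13.3,22.1,0.3,0,0,12.9],[13.3,22.1,0.3,0,0,12.9],[13.3,22.1,0.3,0,0,12.9],[13.3,22.1,0.3,0,0,12.9],[13.3,22.1,0.3,0,0,12.9],[13.3,22.1,0.3,0,0,12.9],[13.3,22.1,0.3,0,0,12.9],[13.3,22.1,0.3,0,0,12.9],[13.3,22.1,0.3,0,0,12.9],[13.3,22.1,0.3,0,0,12.9],[13.3,22.1,0.3,0,0,12.9],[13.3,22.1,0.3,0,0,12.9]]]' 85
cat >> h.py <<'E'
def yaw():
    w,x,y,z=ctrl.sense()['ee_rot'];return 2*np.arctan2(y,x)
def wcap(f=None):
    c=cap('wrist',f);c['fish']=1;return c
E
python3 - <<'E'
from h import *
c=wcap('w1.png');print(yaw(),ctrl.sense()['eef_pos'],np.round(-np.array(c['R']).T@c['t']))
E
```

```text
time_s: 1.92
eef_pos: [500.2, 54.2, 311.5]
ee_rot: [0.0, 0.748, 0.663, -0.0]
force: [-0.4, -0.6, 0.3]
grip_width: 0.993
grip_force: 0.0
1.4499171321616744 [500.21962232  54.10201161 311.56782129] [510. 130. 381.]
```

View pics/w1.png

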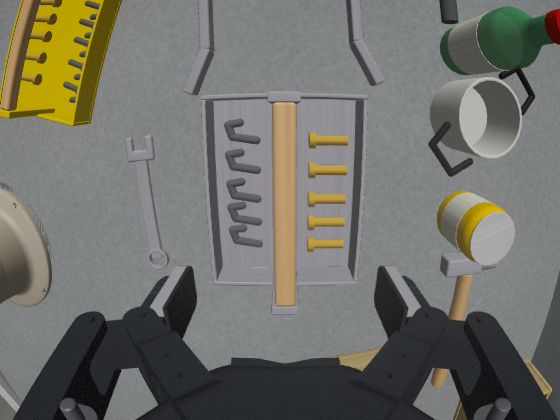

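The wrist view shows the handle almost square to the tool: columns 273-297, rows 102-305. The rail kinks are at about (208,48) and (355,38).

Run:
```python
from h import *
c=wcap();im=cv2.cvtColor(c['image'],cv2.COLOR_RGB2HSV)
m=cv2.inRange(im,(8,70,120),(22,255,255));m[:,:265]=0;m[:,305:]=0;m[310:]=0
def row(v):
    u=np.argwhere(m[v]>0)[:,0];return u.min(),u.max()+1
for v in(110,200,300):
    a,b=row(v);print(v,a,b,onz(c,a,v,144),onz(c,b,v,144))
p=np.argwhere(m>0);t,b=p[:,0].min(),p[:,0].max()+1
e1=onz(c,285,t,144);e2=onz(c,285,b,144);print(t,b,e1,e2,(e1+e2)/2)
for n,u,v in(('Lkink',210,48),('Ltop',210,3),('Rkink',354,38),('Rtop',350,3),('Lflare',190,93),('Rflare',375,83)):print(n,onz(c,u,v,26))
for u,v in((203,97),(366,96),(355,283),(216,283)):print('rim',onz(c,u,v,84 if 0 else 90))
```

```text
110 272 296 [500.4 132.4 144. ] [517.6 130.3 144. ]
200 273 296 [492.5  65.4 144. ] [509.8  63.3 144. ]
300 275 295 [482.2 -23.2 144. ] [499.3 -25.2 144. ]
102 306 [510.4 137.  144. ] [490.  -30.5 144. ] [500.2   53.25 144.  ]
Lkink [437.6 213.   26. ]
Ltop [443.2 266.7  26. ]
Rkink [594.2 205.   26. ]
Rtop [595.6 247.   26. ]
Lflare [408.7 166.6  26. ]
Rflare [611.8 152.7  26. ]
rim [438.4 154.1  90. ]
rim [583.6 137.2  90. ]
rim [561.6 -48.6  90. ]
rim [417.2 -30.9  90. ]
```

```bash
python3 -m creep '[[[0,0,-1,0,0,0],[0,0,-2.2,0,0,0],[0,0,-3.4,0,0,0],[0,0,-4.4,0,0,0],[0,0,-4.9,0,0,0],[0,0,-4.9,0,0,0],[0,0,-4.9,0,0,0]]]' 85 && python3 -m creep '[[[0,0,0,0,0,0],[0,0,0,0,0,0],[0,0,0,0,0,0],[0,0,0,0,0,0],[0,0,0,0,0,0],[0,0,0,0,0,0],[0,0,0,0,0,0],[0,0,0,0,0,0],[0,0,0,0,0,0],[0,0,0,0,0,0]]]' 0 70
```

```text
time_s: 2.6
eef_pos: [500.5, 54.6, 189.2]
ee_rot: [-0.0, 0.748, 0.663, -0.0]
force: [-0.3, -0.2, 0.4]
grip_width: 0.997
grip_force: 0.0
time_s: 3.43
eef_pos: [500.5, 55.1, 189.3]
ee_rot: [0.0, 0.748, 0.664, 0.0]
force: [-2.5, 0.5, 6.3]
grip_width: 0.198
grip_force: 69.2
```

```bash
python3 -m creep '[[[0,0,0.1,0,0,0],[0,0,0.25,0,0,0],[0,0,0.5,0,0,0],[0,0,0.9,0,0,0],[0,0,1.4,0,0,0],[0,0,1.9,0,0,0],[0,0,2.4,0,0,0],[0,0,2.8,0,0,0],[0,0,3,0,0,0],[0,0,3,0,0,0],[0,0,3,0,0,0]]]'
python3 - <<'E'
from h import *
s=cap('scene','s2.png');d=cap('side','d2.png')
cv2.imwrite('pics/c2.png',np.hstack([cv2.imread('pics/s2.png')[160:330,220:460],cv2.imread('pics/d2.png')[160:330,180:420]]).repeat(1,0))
E
cd pics; python3 -c "
import cv2;a=cv2.imread('c2.png');cv2.imwrite('c2.png',cv2.resize(a,None,fx=1.65,fy=1.65,interpolation=cv2.INTER_CUBIC))"
```

```text
time_s: 4.35
eef_pos: [500.4, 55.1, 263.7]
ee_rot: [-0.0, 0.748, 0.664, -0.0]
force: [0.2, -0.3, -5.0]
grip_width: 0.195
grip_force: 68.5
```

View pics/c2.png

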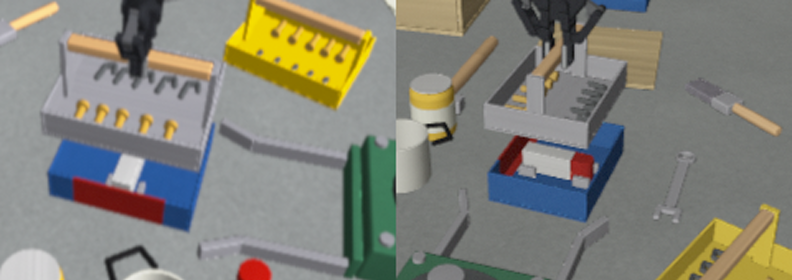

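The crop shows the top tray lifted clear and level. The blue tray stayed put, and the die is in its pocket with its nose away from the red side. Next I carry the tray to the board.

```bash
python3 -m creep '[[[0,-0.2,0,0,0,0],[0,-0.7,0,0,0,0.1],[0.1,-1.5,0,0,0,0.2],[0.1,-2.5,0,0,0,0.4],[0.2,-3.6,0,0,0,0.5],[0.2,-4.8,0,0,0,0.7],[0.3,-6,0,0,0,0.8],[0.3,-7.2,0,0,0,1],[0.4,-8.4,0,0,0,1.2],[0.4,-9.6,0,0,0,1.4],[0.5,-10.8,0,0,0,1.6],[0.5,-12,0,0,0,1.7],[0.6,-13.2,0,0,0,1.9],[0.6,-14.2,0,0,0,2],[0.7,-15,0,0,0,2.1],[0.7,-15.6,0,0,0,2.2],[0.7,-15.9,0,0,0,2.2],[0.7,-15.9,0,0,0,2.2],[0.7,-15.9,0,0,0,2.2]]]' && python3 -m creep '[[[0,0,-0.3,0,0,0],[0,0,-0.9,0,0,0],[0,0,-1.6,0,0,0],[0,0,-2.3,0,0,0],[0,0,-3,0,0,0],[0,0,-3.5,0,0,0],[0,0,-3.8,0,0,0],[0,0,-4,0,0,0],[0,0,-4.1,0,0,0],[0,0,-4.1,0,0,0]]]'
python3 - <<'E'
from h import *
cap('scene','s3.png');cap('side','d3.png')
a=np.hstack([cv2.imread('pics/s3.png')[150:310,40:280],cv2.imread('pics/d3.png')[110:270,200:440]])
cv2.imwrite('pics/c3.png',cv2.resize(a,None,fx=1.65,fy=1.65,interpolation=cv2.INTER_CUBIC))
E
```

```text
time_s: 6.03
eef_pos: [517.9, -342.0, 263.4]
ee_rot: [-0.001, 0.681, 0.732, 0.0]
force: [0.4, 0.4, -5.1]
grip_width: 0.199
grip_force: 68.6
time_s: 6.87
eef_pos: [518.1, -342.1, 161.4]
ee_rot: [0.0, 0.681, 0.732, 0.0]
force: [-0.2, 0.4, -4.8]
grip_width: 0.2
grip_force: 68.5
```

View pics/c3.png

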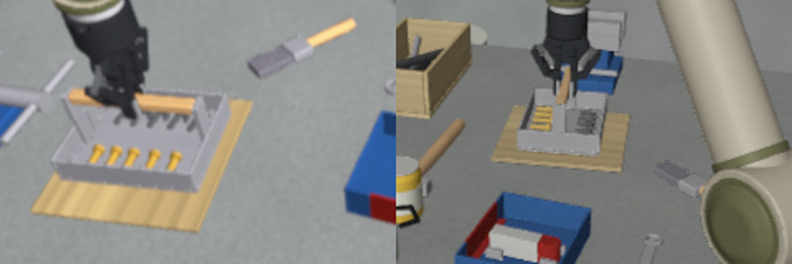

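The tray is centred just above the board. I lower it until it touches.

```bash
python3 -m creep '[[[0,0,-0.08,0,0,0],[0,0,-0.16,0,0,0],[0,0,-0.22,0,0,0],[0,0,-0.27,0,0,0],[0,0,-0.3,0,0,0],[0,0,-0.3,0,0,0],[0,0,-0.3,0,0,0]]]'
```

```text
time_s: 7.55
eef_pos: [518.0, -342.4, 154.3]
ee_rot: [0.0, 0.681, 0.732, -0.0]
force: [-3.5, 2.5, 0.2]
grip_width: 0.196
grip_force: 69.3
```

```bash
python3 -m creep '[[[0,0,0,0,0,0],[0,0,0,0,0,0],[0,0,0,0,0,0],[0,0,0,0,0,0],[0,0,0,0,0,0],[0,0,0,0,0,0],[0,0,0,0,0,0],[0,0,0.5,0,0,0],[0,0,1.5,0,0,0],[0,0,3,0,0,0],[0,0,4.5,0,0,0],[0,0,5.5,0,0,0],[0,0,6,0,0,0],[0,0,6,0,0,0]]]' 70 40 && python3 -m creep '[[[0,0.5,0,0,0,-0.7],[0,1.5,0,0,0,-2],[-0.7,15.8,0.2,0,0,-20.2],[-0.7,15.8,0.2,0,0,-20.2],[-0.7,15.8,0.2,0,0,-20.2],[-0.7,15.8,0.2,0,0,-20.2],[-0.7,15.8,0.2,0,0,-20.2],[-0.7,15.8,0.2,0,0,-20.2],[-0.7,15.8,0.2,0,0,-20.2],[-0.7,15.8,0.2,0,0,-20.2],[-0.7,15.8,0.2,0,0,-20.2],[-0.7,15.8,0.2,0,0,-20.2],[-0.7,15.8,0.2,0,0,-20.2],[-0.7,15.8,0.2,0,0,-20.2],[-0.7,15.8,0.2,0,0,-20.2],[-0.7,15.8,0.2,0,0,-20.2],[-0.7,15.8,0.2,0,0,-20.2],[-0.7,15.8,0.2,0,0,-20.2],[-0.7,15.8,0.2,0,0,-20.2],[-0.7,15.8,0.2,0,0,-20.2]]]' 85
python3 - <<'E'
from h import *
c=wcap('w4.png');print(yaw(),ctrl.sense()['eef_pos'],np.round(-np.array(c['R']).T@c['t']))
E
```

```text
time_s: 8.72
eef_pos: [518.4, -342.7, 308.4]
ee_rot: [0.004, 0.681, 0.732, -0.0]
force: [0.0, -0.7, -0.3]
grip_width: 0.821
grip_force: 0.0
time_s: 10.38
eef_pos: [500.4, 52.6, 308.7]
ee_rot: [-0.0, 0.998, -0.059, -0.0]
force: [0.1, -0.8, -0.3]
grip_width: 0.992
grip_force: 0.0
-0.11857186367158752 [500.45604177  52.60109222 308.75177355] [576.  44. 379.]
```

View pics/w4.png

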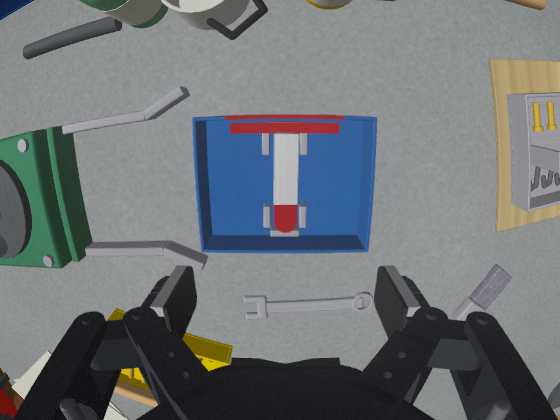

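The wrist view shows the die at columns 274-299, rows 132-232, with its red nose at the bottom. The tray rim runs from (193,118) to (369,251), and the rails and the stop's edge are at left, about columns 60-90.

Run:
```python
from h import *
c=wcap();im=cv2.cvtColor(c['image'],cv2.COLOR_RGB2HSV)
w=cv2.inRange(im,(0,0,200),(179,40,255));w[:130]=0;w[215:]=0;w[:,:268]=0;w[:,305:]=0
for v in(145,170,195):
    u=np.argwhere(w[v]>0)[:,0];a,b=u.min(),u.max()+1;print(v,a,b,onz(c,a,v,40),onz(c,b,v,40))
r=cv2.inRange(im,(0,120,100),(8,255,255))|cv2.inRange(im,(172,120,100),(179,255,255))
q=r.copy();q[:195]=0;q[245:]=0;q[:,:268]=0;q[:,305:]=0;p=np.argwhere(q>0);print('nose',p.max(0),onz(c,286,p[:,0].max()+1,30))
print('square',[onz(c,286,np.argwhere(w>0)[:,0].min(),40)])
for u,v in((193,118),(377,118),(369,251),(203,251)):print('rim',onz(c,u,v,50))
g=cv2.inRange(im,(60,80,20),(90,255,255))
for v in(150,190,230):
    u=np.argwhere(g[v,:110]>0)[:,0].max()+1;print('stop',v,u,onz(c,u,v,45))
for n,u,v in(('redrail near',66,132),('redrail kink',146,118),('flare',184,97),('far near',90,247),('far kink',165,245),('flare',203,259)):print(n,onz(c,u,v,26))
cv2.imwrite('pics/z5.png',cv2.resize(cv2.imread('pics/w4.png')[80:290,20:220],(760,798//1*1-198+198-0),interpolation=cv2.INTER_CUBIC)[:600])
```

```text
Traceback (most recent call last):
ValueError: zero-size array to reduction operation minimum which has no identity
```

Run:
```python
from h import *
c=wcap();im=cv2.cvtColor(c['image'],cv2.COLOR_RGB2HSV)
print(im[170,280:290:5],im[185,280])
w=cv2.inRange(im,(0,0,150),(179,60,255));w[:130]=0;w[215:]=0;w[:,:268]=0;w[:,305:]=0
for v in(165,180,195):
    u=np.argwhere(w[v]>0)[:,0]
    if len(u):a,b=u.min(),u.max()+1;print(v,a,b,onz(c,a,v,40),onz(c,b,v,40))
r=cv2.inRange(im,(0,120,60),(8,255,255))|cv2.inRange(im,(172,120,60),(179,255,255))
q=r.copy();q[:195]=0;q[245:]=0;q[:,:268]=0;q[:,305:]=0;p=np.argwhere(q>0);print('nose',p.max(0),onz(c,286,p[:,0].max()+1,40))
print('square',[onz(c,286,v,40) for v in (132,134)])
for u,v in((193,118),(377,118),(369,251),(203,251)):print('rim',onz(c,u,v,50))
g=cv2.inRange(im,(60,80,20),(90,255,255))
for v in(150,190,230):
    u=np.argwhere(g[v,:110]>0)[:,0].max()+1;print('stop',v,u,onz(c,u,v,45))
for n,u,v in(('redrail near',66,132),('redrail kink',146,118),('flare',184,97),('far near',90,247),('far kink',165,245),('flare',203,259)):print(n,onz(c,u,v,26))
```

```text
[[120   1 186]
 [150   1 185]] [120   3 186]
165 274 299 [522.1  61.8  40. ] [519.   35.7  40. ]
180 274 298 [506.   63.9  40. ] [503.   38.5  40. ]
195 273 298 [489.8  67.1  40. ] [486.6  40.3  40. ]
nose [232 296] [444.6  58.4  40. ]
square [array([555.2,  45.2,  40. ]), array([553.1,  45.4,  40. ])]
rim [583.7 137.6  50. ]
rim [561.3 -49.4  50. ]
rim [414.8 -33.   50. ]
rim [437.3 154.   50. ]
stop 150 73 [577.8 298.6  45. ]
stop 190 81 [528.  299.5  45. ]
stop 230 89 [476.3 303.7  45. ]
redrail near [602.8 319.4  26. ]
redrail kink [594.8 200.6  26. ]
flare [609.4 151.4  26. ]
far near [446.5 325.7  26. ]
far kink [439.8 209.8  26. ]
flare [416.5 164.4  26. ]
```

```bash
python3 -m creep '[[[0,0,-0.5,0,0,0],[0,0,-1.5,0,0,0],[0,0,-2.8,0,0,0],[0,0,-4.1,0,0,0],[0,0,-5.4,0,0,0],[0,0,-6.6,0,0,0],[0,0,-7.6,0,0,0],[-0.04,0,-8.4,0,0,0],[-0.04,0,-8.8,0,0,0],[-0.04,0,-9,0,0,0],[-0.04,0,-9.05,0,0,0],[-0.04,0,-9.05,0,0,0]]]' 85 && python3 -m creep '[[[0,0,0,0,0,0],[0,0,0,0,0,0],[0,0,0,0,0,0],[0,0,0,0,0,0],[0,0,0,0,0,0],[0,0,0,0,0,0],[0,0,0,0,0,0],[0,0,0,0,0,0],[0,0,0,0,0,0]]]' 0 60
```

```text
time_s: 11.53
eef_pos: [500.0, 52.6, 83.4]
ee_rot: [0.0, 0.998, -0.06, 0.001]
force: [0.4, -0.8, -0.0]
grip_width: 0.996
grip_force: 0.0
time_s: 12.28
eef_pos: [499.8, 52.6, 83.1]
ee_rot: [0.0, 0.998, -0.06, 0.0]
force: [-0.9, -0.1, 6.2]
grip_width: 0.291
grip_force: 59.9
```

```bash
python3 -m creep '[[[0,0,0.1,0,0,0],[0,0,0.3,0,0,0],[0,0,0.6,0,0,0],[0,0,1,0,0,0],[0,0,1.5,0,0,0],[0,0,2,0,0,0],[0,0,2.6,0,0,0],[0,0,3.2,0,0,0],[0,0,3.7,0,0,0],[0,0,4,0,0,0],[0,0,4,0,0,0]]]' && python3 -m creep '[[[0,0,0,0,0,0.3],[0,0,0,0,0,0.9],[0,0,0,0,0,1.8],[0,0,0,0,0,2.9],[0,0,0,0,0,4.1],[0,0,0,0,0,5.3],[0,0,0,0,0,6.5],[0,0,0,0,0,7.7],[0,0,0,0,0,8.9],[0,0,0,0,0,10.1],[0,0,0,0,0,11.3],[0,0,0,0,0,12.5],[0,0,0,0,0,13.7],[0,0,0,0,0,14.9],[0,0,0,0,0,16.1],[0,0,0,0,0,17.2],[0,0,0,0,0,18]]]' && python3 -m creep '[[[0,0,0,0,0,1.2],[0,0,0,0,0,2.4],[0,0,0,0,0,3.6],[0,0,0,0,0,4.8],[0,0,0,0,0,6],[0,0,0,0,0,7.2],[0,0,0,0,0,8.4],[0,0,0,0,0,9.6],[0,0,0,0,0,10.8],[0,0,0,0,0,12],[0,0,0,0,0,13.2],[0,0,0,0,0,14.4],[0,0,0,0,0,15.5],[0,0,0,0,0,16.5],[0,0,0,0,0,17.3],[0,0,0,0,0,17.8],[0,0,0,0,0,18],[0,0,0,0,0,18],[0,0,0,0,0,18]]]'
python3 - <<'E'
from h import *
c=wcap('w6.png');print(yaw(),ctrl.sense()['joints'].round(2),np.round(-np.array(c['R']).T@c['t']))
cap('scene','s6.png')
E
```

```text
time_s: 13.2
eef_pos: [500.0, 52.6, 184.6]
ee_rot: [0.0, 0.998, -0.06, 0.002]
force: [0.1, -0.4, -1.9]
grip_width: 0.293
grip_force: 58.9
time_s: 14.62
eef_pos: [499.2, 52.6, 182.0]
ee_rot: [-0.0, 0.746, 0.666, -0.0]
force: [0.0, 1.2, -2.7]
grip_width: 0.299
grip_force: 58.9
time_s: 16.2
eef_pos: [499.4, 52.6, 182.4]
ee_rot: [-0.0, 0.06, 0.998, 0.0]
force: [-0.4, 0.1, -3.4]
grip_width: 0.294
grip_force: 58.9
3.0212113811814403 [-0.13  0.4   1.72 -0.    1.02 -1.58] [424.  62. 252.]
```

View pics/w6.png

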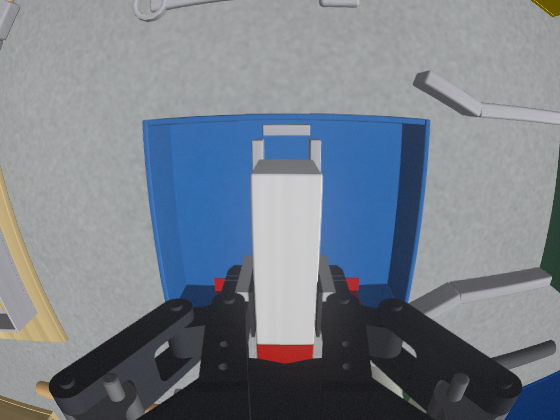

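The die is turned, with its square end at row 174 (columns 252-321) and red at the bottom. The pocket's end strip is at (264-310, row 136) and the side strips' inner edges are at columns 264 and 310.

Run:
```python
from h import *
c=wcap();im=c['image'];g=cv2.cvtColor(im,cv2.COLOR_RGB2GRAY).astype(int)
print('col286 rows', [(v,g[v,286]) for v in range(120,182,1) if abs(g[v+1,286]-g[v-1,286])>12])
for v in(150,200,240):print(v,[(u,g[v,u]) for u in range(240,335) if abs(g[v,u+1]-g[v,u-1])>25])
for u,v,z in((252,174,139),(321,174,139),(286,174,139),(251,240,139),(322,240,139),(264,142,20),(310,142,20),(287,136,20),(145,121,50),(429,121,50)):print(u,v,onz(c,u,v,z))
```

```text
col286 rows [(120, np.int64(105)), (124, np.int64(112)), (125, np.int64(168)), (134, np.int64(166)), (135, np.int64(121)), (136, np.int64(104)), (173, np.int64(127)), (174, np.int64(176)), (175, np.int64(191))]
150 [(251, np.int64(95)), (252, np.int64(130)), (253, np.int64(173)), (262, np.int64(191)), (263, np.int64(155)), (264, np.int64(127)), (310, np.int64(107)), (311, np.int64(166)), (320, np.int64(187)), (321, np.int64(109))]
200 [(250, np.int64(109)), (251, np.int64(136)), (252, np.int64(176)), (321, np.int64(185)), (322, np.int64(129))]
240 [(251, np.int64(109)), (252, np.int64(131)), (253, np.int64(176)), (254, np.int64(199)), (319, np.int64(210)), (320, np.int64(153)), (321, np.int64(105))]
252 174 [444.3  47.7 139. ]
321 174 [447.2  72.  139. ]
286 174 [445.8  59.7 139. ]
251 240 [469.3  43.5 139. ]
322 240 [472.5  70.2 139. ]
264 142 [443.5  44.4  20. ]
310 142 [447.5  77.   20. ]
287 136 [441.3  61.2  20. ]
145 121 [414.9 -29.2  50. ]
429 121 [437.2 155.5  50. ]
```

```bash
python3 -m creep '[[[0,0.03,-0.3,0,0,0],[0,0.03,-0.8,0,0,0],[0,0.03,-1.4,0,0,0],[0,0.03,-2,0,0,0],[0,0.03,-2.5,0,0,0],[0,0.03,-2.9,0,0,0],[0,0.03,-3.2,0,0,0],[0,0.03,-3.45,0,0,0],[0,0.03,-3.65,0,0,0],[0,0.03,-3.8,0,0,0],[0,0.03,-3.9,0,0,0],[0,0.03,-3.96,0,0,0],[0,0.03,-3.98,0,0,0],[0,0.03,-3.98,0,0,0]]]'
```

```text
time_s: 17.52
eef_pos: [499.6, 53.4, 83.3]
ee_rot: [0.0, 0.06, 0.998, -0.0]
force: [-0.3, 0.9, -2.7]
grip_width: 0.291
grip_force: 59.0
```

```bash
python3 -m creep '[[[0,0,-0.02,0,0,0],[0,0,-0.04,0,0,0],[0,0,-0.06,0,0,0],[0,0,-0.06,0,0,0]]]' && python3 -m creep '[[[0,0,0,0,0,0],[0,0,0,0,0,0],[0,0,0,0,0,0],[0,0,0,0,0,0],[0,0,0,0,0,0],[0,0,0,0,0,0],[0,0,0.4,0,0,0],[0,0,1.2,0,0,0],[0,0,2.4,0,0,0],[0,0,3.8,0,0,0],[0,0,5.2,0,0,0],[0,0,6.4,0,0,0],[0,0,7.2,0,0,0],[0,0,7.6,0,0,0],[0,0,7.6,0,0,0],[0,0,7.6,0,0,0]]]' 70 40
python3 - <<'E'
from h import *
c=wcap('w7.png');print(yaw(),ctrl.sense()['eef_pos'],np.round(-np.array(c['R']).T@c['t']))
E
```

```text
time_s: 17.85
eef_pos: [499.7, 53.3, 83.1]
ee_rot: [0.0, 0.06, 0.998, -0.0]
force: [-6.8, -0.7, 15.5]
grip_width: 0.298
grip_force: 61.3
time_s: 19.18
eef_pos: [499.2, 53.4, 271.0]
ee_rot: [-0.0, 0.06, 0.998, 0.0]
force: [-1.0, -0.1, -0.8]
grip_width: 0.82
grip_force: 0.0
3.0222640678005437 [499.06489138  53.39639575 270.34316983] [424.  63. 341.]
```

View pics/w7.png

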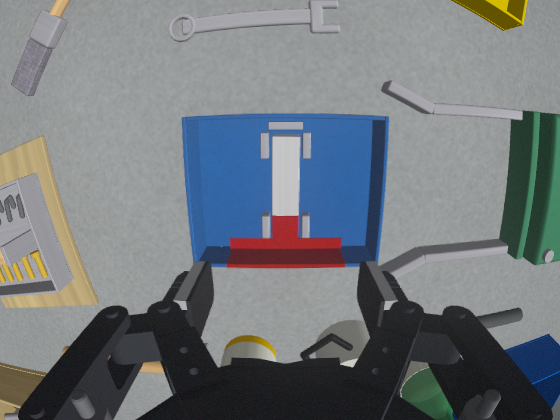

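The die is in its pocket with its red nose, near (286,230), at the red wall. The rails are at right: kinks near (434,108) and (423,250), stop face near column 510. I now extract the rail edges and tray corners numerically.

Run:
```python
from h import *
c=wcap();im=c['image'];g=cv2.cvtColor(im,cv2.COLOR_RGB2GRAY).astype(int);H=cv2.cvtColor(im,cv2.COLOR_RGB2HSV)
for u in(445,475,500):
  for a,b in((95,125),(232,275)):
    print(u,[(v,g[v,u]) for v in range(a,b) if abs(g[v+1,u]-g[v-1,u])>12], )
b=cv2.inRange(H,(100,120,40),(130,255,255))|cv2.inRange(H,(0,120,60),(8,255,255))|cv2.inRange(H,(172,120,60),(179,255,255));b[:105]=0;b[270:]=0;b[:,:170]=0;b[:,395:]=0
for v in(130,200,250):
    u=np.argwhere(b[v]>0)[:,0];print('rimlr',v,u.min(),u.max()+1,onz(c,u.min(),v,50),onz(c,u.max()+1,v,50))
for u in(210,286,370):
    v=np.argwhere(b[:,u]>0)[:,0];print('rimtb',u,v.min(),v.max()+1,onz(c,u,v.min(),50))
G=cv2.inRange(H,(60,80,20),(90,255,255))
for v in(130,180,230):
    u=470+np.argwhere(G[v,470:]>0)[:,0].min();print('stopfoot',v,u,onz(c,u,v,0))
```

```text
445 [(103, np.int64(158)), (105, np.int64(156)), (113, np.int64(168)), (114, np.int64(148)), (115, np.int64(136)), (116, np.int64(161))]
445 [(243, np.int64(156)), (244, np.int64(139)), (245, np.int64(98)), (252, np.int64(99)), (253, np.int64(127)), (254, np.int64(156))]
475 [(105, np.int64(149)), (107, np.int64(159)), (115, np.int64(168)), (116, np.int64(145)), (118, np.int64(153))]
475 [(240, np.int64(152)), (241, np.int64(137)), (242, np.int64(97)), (249, np.int64(100)), (250, np.int64(137)), (251, np.int64(166)), (257, np.int64(163))]
500 [(107, np.int64(156)), (109, np.int64(157)), (110, np.int64(171)), (117, np.int64(170)), (118, np.int64(141)), (119, np.int64(140))]
500 [(232, np.int64(85)), (233, np.int64(60)), (239, np.int64(59)), (240, np.int64(70)), (241, np.int64(85)), (246, np.int64(92)), (247, np.int64(141)), (248, np.int64(168)), (254, np.int64(160))]
rimlr 130 182 388 [425.5 -32.5  50. ] [448.  154.5  50. ]
rimlr 200 187 384 [491.7 -39.9  50. ] [514.2 147.   50. ]
rimlr 250 192 379 [543.4 -46.1  50. ] [566.  140.7  50. ]
rimtb 210 116 262 [417.3  -4.3  50. ]
rimtb 286 114 269 [425.1  63.3  50. ]
rimtb 370 116 261 [434.  138.4  50. ]
stopfoot 130 511 [458.9 339.1   0. ]
stopfoot 180 508 [522.4 335.6   0. ]
stopfoot 230 501 [589.8 330.4   0. ]
```

Run:
```python
from h import *
c=wcap()
A=np.array([onz(c,u,v,26) for u,v in((445,114),(475,116),(500,118))]);B=np.array([onz(c,u,v,26) for u,v in((445,253),(475,250),(500,247))]);print(A,B)
for P in(A,B):print('yaw',np.polyfit(P[:,1],P[:,0],1))
F=np.array([onz(c,u,v,0)[:2] for u,v in((445,245),(475,242))]);print('foot far',F)
```

```text
[[436.7 227.5  26. ]
 [439.6 265.8  26. ]
 [442.2 301.3  26. ]] [[594.  229.1  26. ]
 [597.3 271.9  26. ]
 [600.  311.6  26. ]]
yaw [7.45413882e-02 4.19756471e+02]
yaw [7.27841099e-02 5.77385211e+02]
foot far [[596.9 242. ]
 [600.  287.8]]
```

```bash
python3 -m creep '[[[-0.1,-0.5,0,0,0,-0.7],[-0.3,-1.5,0,0,0,-2],[-0.7,-5.75,0,0,0,-18],[-0.7,-5.75,0,0,0,-18],[-0.7,-5.75,0,0,0,-18],[-0.7,-5.75,0,0,0,-18],[-0.7,-5.75,0,0,0,-18],[-0.7,-5.75,0,0,0,-18],[-0.7,-5.75,0,0,0,-18],[-0.7,-5.75,0,0,0,-18],[-0.7,-5.75,0,0,0,-18],[-0.7,-5.75,0,0,0,-18],[-0.7,-5.75,0,0,0,-18],[-0.7,-5.75,0,0,0,-18],[-0.7,-5.75,0,0,0,-18],[-0.7,-5.75,0,0,0,-18],[-0.7,-5.75,0,0,0,-18]]]' 60 && python3 -m creep '[[[0,0,-1,0,0,0],[0,0,-2.2,0,0,0],[0,0,-3.5,0,0,0],[0,0,-4.8,0,0,0],[0,0,-6,0,0,0],[0,0,-7,0,0,0],[0,0,-7.4,0,0,0],[0,0,-7.5,0,0,0],[0,0,-7.5,0,0,0]]]'
```

```text
time_s: 20.75
eef_pos: [482.0, -90.4, 271.3]
ee_rot: [-0.0, 0.747, 0.665, -0.0]
force: [0.6, 0.1, -1.1]
grip_width: 0.702
grip_force: 0.0
time_s: 21.5
eef_pos: [482.3, -90.5, 84.4]
ee_rot: [0.0, 0.748, 0.664, 0.0]
force: [0.1, -0.3, 0.1]
grip_width: 0.701
grip_force: 0.0
```

```bash
python3 -m creep '[[[0.04,0.3,0,0,0,0],[0.08,0.7,0,0,0,0],[0.13,1.05,0,0,0,0],[0.14,1.15,0,0,0,0],[0.15,1.25,0,0,0,0],[0.16,1.35,0,0,0,0],[0.17,1.45,0,0,0,0],[0.18,1.5,0,0,0,0],[0.18,1.55,0,0,0,0],[0.19,1.6,0,0,0,0],[0.19,1.6,0,0,0,0]]]'
```

```text
time_s: 22.42
eef_pos: [486.8, -50.7, 84.2]
ee_rot: [0.0, 0.748, 0.664, -0.0]
force: [-1.1, -3.2, -0.1]
grip_width: 0.702
grip_force: 1.6
```

```bash
python3 -m creep '[[[0.01,0.08,0,0,0,0.02],[0.04,0.18,0,0,0,0.05],[0.07,0.3,0,0,0,0.08],[0.1,0.43,0,0,0,0.12],[0.13,0.56,0,0,0,0.16],[0.16,0.69,0,0,0,0.19],[0.19,0.82,0,0,0,0.23],[0.22,0.95,0,0,0,0.26],[0.25,1.08,0,0,0,0.3],[0.28,1.21,0,0,0,0.34],[0.31,1.34,0,0,0,0.37],[0.34,1.47,0,0,0,0.41],[0.37,1.6,0,0,0,0.44],[0.4,1.73,0,0,0,0.48],[0.43,1.86,0,0,0,0.51],[0.45,1.95,0,0,0,0.53],[0.47,2.0,0,0,0,0.55],[0.47,2.0,0,0,0,0.55]]]'
python3 - <<'E'
from h import *
c=wcap('w8.png');im=c['image'];H=cv2.cvtColor(im,cv2.COLOR_RGB2HSV);print(yaw()-np.pi/2)
b=cv2.inRange(H,(100,120,40),(130,255,255))|cv2.inRange(H,(0,120,60),(8,255,255))|cv2.inRange(H,(172,120,60),(179,255,255))
for v in(90,140,190,230):
    r=b[v].copy();r[:120]=0;r[440:]=0
    u=np.argwhere(r>0)[:,0];
    if len(u):print(v,u.min(),u.max()+1,onz(c,u.min(),v,50),onz(c,u.max()+1,v,50))
E
```

```text
time_s: 23.92
eef_pos: [498.6, 0.0, 84.1]
ee_rot: [-0.0, 0.732, 0.682, 0.0]
force: [0.3, -1.5, 0.2]
grip_width: 0.704
grip_force: 0.5
-0.07117088547488204
90 120 440 [448.6  90.8  50. ] [557.1  82.6  50. ]
140 120 440 [446.4  73.5  50. ] [556.8  65.3  50. ]
190 120 440 [443.   55.7  50. ] [557.4  47.4  50. ]
230 120 440 [439.4  40.5  50. ] [558.7  32.   50. ]
```

View pics/w8.png

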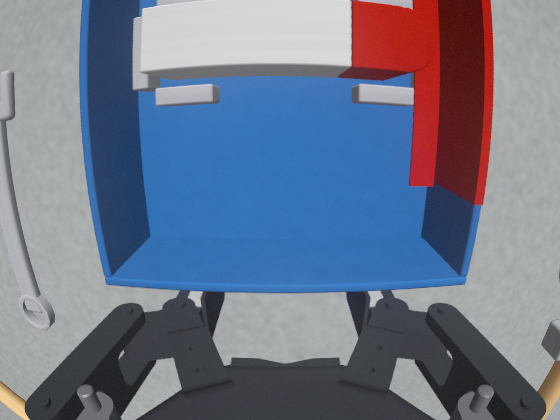

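The tray's rear wall lies square on both fingers, with corners at (106,285) and (467,283). I push it on along the centre line.

```bash
python3 -m creep '[[[0.01,0.1,0,0,0,0],[0.02,0.3,0,0,0,0],[0.04,0.6,0,0,0,0],[0.07,0.9,0,0,0,0],[0.09,1.2,0,0,0,0],[0.11,1.5,0,0,0,0],[0.13,1.8,0,0,0,0],[0.16,2.1,0,0,0,0],[0.18,2.4,0,0,0,0],[0.2,2.7,0,0,0,0],[0.22,3,0,0,0,0],[0.24,3.3,0,0,0,0],[0.27,3.6,0,0,0,0],[0.29,3.9,0,0,0,0],[0.31,4.2,0,0,0,0],[0.33,4.5,0,0,0,0],[0.35,4.8,0,0,0,0],[0.37,5,0,0,0,0],[0.37,5,0,0,0,0]]]' && python3 -m creep '[[[0,0.06,0,0,0,0],[0.01,0.12,0,0,0,0],[0.01,0.18,0,0,0,0],[0.02,0.24,0,0,0,0],[0.02,0.3,0,0,0,0],[0.02,0.34,0,0,0,0],[0.02,0.34,0,0,0,0]]]'
```

```text
time_s: 25.55
eef_pos: [507.6, 125.8, 84.1]
ee_rot: [-0.0, 0.732, 0.682, 0.0]
force: [-0.2, -0.4, 0.3]
grip_width: 0.703
grip_force: 0.0
time_s: 26.13
eef_pos: [508.6, 132.0, 84.1]
ee_rot: [0.001, 0.732, 0.682, -0.001]
force: [1.2, -12.5, -0.6]
grip_width: 0.705
grip_force: 6.0
```

```bash
python3 -m creep '[[[0,0.04,0,0,0,0],[0,0.08,0,0,0,0],[0,0.12,0,0,0,0],[0,0.12,0,0,0,0]]]'
```

```text
time_s: 26.47
eef_pos: [508.9, 132.5, 84.2]
ee_rot: [0.002, 0.731, 0.682, -0.002]
force: [0.7, -32.7, 1.1]
grip_width: 0.704
grip_force: 16.7
```

A hard stop at the expected place: 20 N more for 0.5 mm. I back off, rise and check numerically.

```bash
python3 -m creep '[[[0,-0.2,0,0,0,0],[-0.05,-0.7,0,0,0,0],[-0.1,-1.5,0,0,0,0],[-0.15,-2.2,0,0,0,0],[-0.15,-2.2,1,0,0,0],[-0.15,-2.2,2.5,0,0,0],[-0.15,-2.2,4,0,0,0],[-0.15,-2,5.5,0,0,0],[0,-0.5,7,0,0,0],[0.1,1,8.5,0,0,0],[0.2,2,9,0,0,0],[0.2,2,9,0,0,0],[0.2,2,9,0,0,0],[0.2,2,9,0,0,0]]]'
python3 - <<'E'
from h import *
c=wcap('w9.png');im=c['image'];H=cv2.cvtColor(im,cv2.COLOR_RGB2HSV)
b=cv2.inRange(H,(100,120,40),(130,255,255));g=cv2.inRange(H,(60,80,20),(90,255,255))
print(np.round(-np.array(c['R']).T@c['t']))
for u in(250,286,320):
    v=np.argwhere(b[60:300,u]>0)[:,0]+60;w=np.argwhere(g[:v.min()+1,u]>0)[:,0]
    print(u,'blue',v.min(),v.max()+1,onz(c,u,v.min(),50),onz(c,u,v.max()+1,50),'green last',w.max() if len(w) else None)
    print([tuple(map(int,H[r,u])) for r in range(v.min()-5,v.min()+3)])
lab=cv2.connectedComponentsWithStats(b)[2];print(lab[lab[:,4]>800])
r=cv2.inRange(H,(0,120,60),(8,255,255));s=cv2.connectedComponentsWithStats(r)[2];print(s[s[:,4]>100])
v=180;u=np.argwhere((b|r)[v,120:450]>0)[:,0]+120;print(onz(c,u.min(),v,50),onz(c,u.max()+1,v,50))
E
```

```text
time_s: 27.63
eef_pos: [512.9, 185.8, 308.2]
ee_rot: [-0.0, 0.732, 0.682, -0.0]
force: [0.2, 0.2, -0.1]
grip_width: 0.703
grip_force: 0.0
[519. 262. 378.]
250 blue 60 225 [487.3 317.5  50. ] [472.  145.7  50. ] green last 43
[(107, 187, 134), (107, 181, 158), (106, 185, 156), (106, 188, 156), (106, 190, 156), (106, 185, 156), (106, 183, 155), (106, 185, 154)]
286 blue 60 225 [522.8 314.4  50. ] [510.7 143.   50. ] green last 42
[(106, 188, 157), (105, 193, 156), (106, 191, 156), (106, 191, 156), (106, 191, 156), (106, 185, 157), (106, 185, 157), (107, 182, 158)]
320 blue 60 225 [556.4 312.6  50. ] [547.2 140.4  50. ] green last 43
[(107, 188, 140), (107, 180, 157), (106, 186, 155), (106, 185, 156), (107, 185, 156), (106, 191, 156), (106, 183, 156), (107, 186, 156)]
[[     0      0    560    420 210542]
 [   500      0     60     92   4828]
 [   211     43    149    182  19798]]
[[     0      0    560    420 234024]
 [   336     82     10     22    105]
 [   332    105     14     43    176]
 [   354    108      6     55    149]
 [   542    181     18     37    523]]
[440.1 197.9  50. ] [588.3 187.4  50. ]
```

There is no gap between the tray and the stop: green ends at row 42-43 and blue begins at 43-44. The rear edge is at 0.07 rad, aligned with the dock, so I hand the job in.

```bash
python3 -c "
from rig import ctrl
print(ctrl.finish_job())"
```

```text
the job is handed in; nothing more can be done
None
```

The job is handed in: the top tray is on the plywood board, the die is turned and back in its pocket with its red nose at the red side, and the blue tray is against the green stop with no visible gap; the hand-in gave no verdict.

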